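# Pull the battery cap off the reading light

### The arm

A 6-joint arm with a two-finger parallel gripper is mounted at the origin on the work surface. World frame = base frame: x ahead of the robot, y to its left, z up, the work surface at z = 0. Lengths are in m, angles in degrees, forces in N, time in s.
With the tool pointing down it reaches from about 0.4 to 0.825 m from the base axis. Payload 7 kg.
Tool frame: the origin (TCP) lies midway between the tips of the shut fingers; the grasp point (between the pads) lies 19 mm behind it (ctrl.grip_point_offset is the distance from the TCP to the grasp point, in m); x points along the fingers, y is the direction in which the jaws open and shut, and the axes are right-handed (so a half turn about x gives the same grasp; the last joint's range is limited). The gripper opens to 88 mm and grips with 3 to 60 N. Pads are 19 mm wide; open, the fingers measure 130 mm over their backs; the gripper's body (78 mm by 193 mm) begins 47 mm behind the grasp point.
Start: joints at [85.949, 20.546, 0.682, 0, -70.136, -16.507], TCP at [0.237, 0.632, 0.227] pointing down, gripper open.
Joint ranges: [-176.03, 176.03], [-82.01, 121.73], [-58.28, 71.71], [-173.87, 95.51], [-174.79, -0.11], [-173.66, 173.66]. Speed limits (degrees/s): [136.94, 136.94, 172.46, 180, 180, 180].

### API

Orientations are given as [roll, pitch, yaw] about the fixed x, y, z axes, in that order (R = Rz(yaw) Ry(pitch) Rx(roll)).
In Python, from plant import ctrl gives the robot as it stands.
- The arm moves only by the tool drive_tool, never from a script. Its argument "plan" is a list of rows, each a list of 3 entries, a list of its own where there are three numbers: the shift along the tool's x, y, z in m, then the turn, a rotation vector about the tool's x, y, z in degrees, then the opening, from 0 (shut) to 1 (fully open). In form: [[[dx, dy, dz], [wx, wy, wz], grip], ...]. A call has 1 to 20 rows; each row is the pose to reach, as a shift and turn from the pose measured when the call began, along the tool's axes at that moment; what a row does not reach only later rows make up. A row lasts 1/12 s, in which the tool goes at most 41.7 mm and 7.16 degrees, less where a joint would pass 70% of its speed; a pose out of reach is approached as far as the arm can. A call with a gripper value outside its range is refused whole. The fingers move at their own pace and stop on an object; the grip force is fixed at half the most. Time passes only in rows, so rows that repeat a pose let the fingers close. It gives the time, the measured TCP pose, the force and the opening at its end, in the units of the state.
- ctrl.get_obs(): the state, without advancing time (a new reading comes with each control period).
- ctrl.snapshot(name): name is "scene" or "side" or "wrist"; returns the picture (400x640x3 uint8, blue, green, red); there is no depth.
- ctrl.get_calibration(name): a dict with "fx", "fy", "cx", "cy" (pixels), "R" (3x3) and "t" (3): a world point X has camera coordinates R X + t. Camera axes: x right, y down, z forward; pixel columns grow to the right and rows downward; lengths in m; the calibration is good to about 2 mm. A picture is of the moment at which its call begins: read the wrist's pose just before it. get_calibration takes no time and is no camera call; for the wrist camera it gives the pose at the moment of the call.
- ctrl.close_job(): hands the job in, once; it reports no verdict.
Trained networks look in the newest picture that a camera, given by its name, has taken for a name from the list of things; names that differ only in an ending like _2 or _b are one class to them, and where a whole thing is asked for, a point or a joint stands for the part that bears it (a point fixed in the world has none). Each returns a list of dicts, best first, with "confidence" (0 to 1); they miss things now and then, are a little off and sometimes report something else, mostly with a low value. They report only what shows in the picture. A call takes as long as a camera call. They do not tell look-alikes from the thing itself.
- ctrl.cut_out(camera, name): "pixels" (400x640 bool, what is visible of it) and "pixel" ([column, row] in pixels, amid what is visible of it).
- ctrl.landmark_of(camera, name): "pixel" ([column, row] in pixels: a listed point, or the origin of a listed thing).
The state is a dict: "clock": time; "joint_pos": joint angles; "qvel": joint speeds; "tau": joint torques, N m; "tool_pos": TCP position; "orientation": TCP orientation; "force": force on the tool from outside, world axes, zero at the start; "moment": the same for the moment, N m; "opening": finger opening in m.
Only numpy, scipy, OpenCV 4.12 (cv2) and the standard library are available. Lean on these libraries where they do the work, as an engineer would, in place of code of your own. Each camera call takes 0.05 s, during which the arm holds its last target. There are 200 camera calls.

### The job

The reading light's battery needs changing: take the forked puller by its handle, hook it under the wide rim of the light's snug battery cap and pull straight up until the cap pops off. Carry the cap on the puller, set it gently, right way up, on the middle of the round cork coaster, then stand the puller back on its flat foot on the bare table and let go. Never touch the cap with the gripper or arm, and leave the mug, bell, denture brush and pill box where they are.

Things in the scene. Friction and masses are not known exactly. Their poses are not given: they have to be found in the camera images.
- light: Grey plastic reading light, fixed upright in a steel spring clip on a white base 110 x 90 x 16 mm. Origin: on the table, under the barrel's axis; z up. Barrel 47 mm in diameter up to a shoulder at z = 90 mm; on it a neck, 34 mm in diameter, 24 mm high, carries the cap. A round arm (12 mm) rises behind at x = 82 mm. Hook the cap from the open -x side, which looks to the robot's right.
- light_head (a point): Underside of the near (-x) end of the light's bar-shaped LED head, at x = -65, y = 0, z = 266 mm from the light's origin, axes as the light's. The head is 28 mm wide (y), 20 mm thick and runs back over the cap to x = +80 mm. It leaves no room for an upright gripper above the hooked puller: hold the puller with the gripper tilted along the handle.
- cap: White plastic battery cap, loose, 50 g, like a top hat: hollow skirt 50 mm in diameter, 34 mm tall; on top a closed flange (rim) 84 mm in diameter, 10 mm thick. Origin: centre of the skirt's lower edge; z up. At first the skirt stands on the light's shoulder, held by spring catches: 5 to 7 N straight up frees it, most in the first few mm; it is clear of the neck after 24 mm.
- cap_flange (a point): Centre of the underside of the cap's flange, 34 mm above the cap's origin (so 124 mm above the table at the start). Axes as the cap's.
- puller: Loose cap puller, 220 g: flat steel fork 6 mm thick with a wooden handle, standing flat on the table. Origin: underside, between the prongs, at the point that belongs under the cap's centre; x along the prongs to their open end, z up. Prongs 12 mm wide, 62 mm apart inside (y = 31 to 43 mm each side), start at the crossbar's front edge x = -40. A heel plate 40 mm wide runs back to x = -132.
- puller_tips (a point): Midway between the ends of the two prongs, at x = 37, y = 0, z = 0 mm from the puller's origin, axes as the puller's. The last 8 mm of each prong turn up 5 mm above the prong, to 11 mm above the underside, to catch the cap's flange; so slip them in at least 11 mm below the flange, then raise.
- puller_grip (a point): Centre of the wooden handle, at x = -82.4, y = 0, z = 40.7 mm from the puller's origin, axes as the puller's. A straight bar 78 mm long, 20 mm wide along y (grasp across this) and 24 mm the other way, leaning back 35 degrees: from foot to top it runs along (-0.574, 0, 0.819). A firm grip (80 N or more) keeps it from turning between the fingers.
- coaster: Round cork coaster, fixed flat on the table, 120 mm in diameter, 6 mm thick. Origin: centre of its underside (on the table).
- mug: Yellow ceramic mug, 82 mm across, 90 mm high, with a handle; bystander. Origin: centre of its underside.
- bell: Chrome table bell, 72 mm across, 55 mm high; bystander. Origin: centre of its underside.
- brush: Grey plastic denture brush lying on the table, 160 mm long along its y; bystander. Origin: on its underside near the middle.
- pillbox: Square blue pill box, 80 x 80 x 27 mm; bystander. Origin: centre of its underside.
Not all that is in view belongs to the job. Of the things that look like the puller, take the one that is farthest to the robot's left at the start.

How it is judged:
By the outcome, as a careful person would: the job done as asked, in the order asked, and still so for the second after the job is handed in, with the robot touching nothing.
It also fails if it takes over 64 s, if anything falls off the work surface, if the arm or the gripper's body presses on something with over 40 N, if the wrist force passes 120 N, or if a joint passes its speed limit or range.

## Working session

There is one attempt and no reset: what is moved stays moved. The work goes in short steps, Python scripts to look and compute and a tool call to move; the robot and the scene stay as the last step left them, time stands still between calls to the robot, and variables do not carry over. Pictures are saved under pics/ and viewed, about 8 in all and at most 12, crops included, and the job is handed in when it is done.

Besides the shell and the picture viewer there is one more tool, called after "Request:" as name(argument=value, ...), one argument or row to a line, values as JSON. drive_tool: Moves the arm, as the interface text tells. Its arguments: {"type":"object","properties":{"plan":{"type":"array","items":{"type":"array"}}},"required":["plan"]}

```bash
ls; mkdir -p pics; python3 - <<'E'
from plant import ctrl
import cv2, numpy as np
np.set_printoptions(precision=4,suppress=True)
print(ctrl.get_obs(), ctrl.grip_point_offset)
ims=[]
for c in ["scene","side"]:
    im=ctrl.snapshot(c); ims.append(im); cv2.imwrite(f"pics/{c}0.png",im)
    k=ctrl.get_calibration(c); print(c,k)
    for n in ["light","light_head","cap","cap_flange","puller","puller_tips","puller_grip","coaster"]:
        print(n,[(np.round(d["pixel"],1).tolist(),round(d["confidence"],2)) for d in ctrl.landmark_of(c,n)])
cv2.imwrite("pics/both0.png",cv2.resize(np.vstack(ims),(480,600)))
E
```

```text
pics
{'clock': 0.0, 'joint_pos': array([ 85.9484,  20.5917,   0.6354,  -0.0205, -70.1358, -16.5058]), 'qvel': array([ 0.0384,  0.0874,  0.0728, -0.0255,  0.026 , -0.0776]), 'tau': array([ -0.0007, -58.2723,  29.306 ,   6.9974,   0.0069,  -0.0002]), 'tool_pos': array([0.2369, 0.6316, 0.2256]), 'orientation': array([  94.6985,   89.9059, -105.866 ]), 'force': array([ 0.1665, -0.2844, -0.4841]), 'moment': array([-0.0213,  0.0424, -0.0358]), 'opening': 0.08796326293976355} 0.0188
scene {'fx': 476.765640182888, 'fy': 476.765640182888, 'cx': 325.8606292135356, 'cy': 197.61182043290057, 'R': array([[-0.5972,  0.8019,  0.0181],
       [ 0.6371,  0.488 , -0.5965],
       [-0.4872, -0.3448, -0.8024]]), 't': array([ 0.4077, -0.1572,  1.6078])}
light [([403.8, 321.1], 0.72)]
light_head [([399.7, 255.6], 0.65)]
cap [([408.2, 306.9], 0.76)]
cap_flange [([409.8, 302.9], 0.85)]
puller [([198.7, 186.0], 0.95), ([316.1, 136.5], 0.75), ([287.6, 250.8], 0.69), ([258.2, 175.2], 0.65)]
puller_tips [([246.5, 179.8], 0.77), ([296.0, 261.8], 0.67), ([202.3, 176.6], 0.66), ([305.4, 145.0], 0.65)]
puller_grip 
[... 322 characters left out ...]
9 ],
       [-0.3053, -0.5042, -0.8078],
       [ 0.4458,  0.6739, -0.5892]]), 't': array([-0.514 ,  0.2283,  1.1586])}
light [([296.9, 197.2], 0.84), ([291.8, 177.1], 0.41)]
light_head [([300.7, 146.6], 0.94)]
cap [([294.4, 175.2], 0.77)]
cap_flange [([360.8, 208.8], 0.73), ([293.1, 173.9], 0.54), ([298.9, 146.6], 0.38)]
puller [([420.7, 323.1], 0.96), ([347.6, 247.2], 0.95), ([282.7, 335.9], 0.94), ([356.8, 316.3], 0.81)]
puller_tips [([372.3, 310.8], 0.94), ([294.4, 334.2], 0.79), ([346.9, 237.3], 0.77), ([421.0, 331.9], 0.7)]
puller_grip [([248.2, 331.7], 0.84), ([355.7, 252.4], 0.63), ([333.3, 310.8], 0.6), ([432.7, 291.1], 0.59)]
coaster [([296.2, 256.9], 0.97), ([296.2, 178.1], 0.29)]
```

View pics/scene0.png

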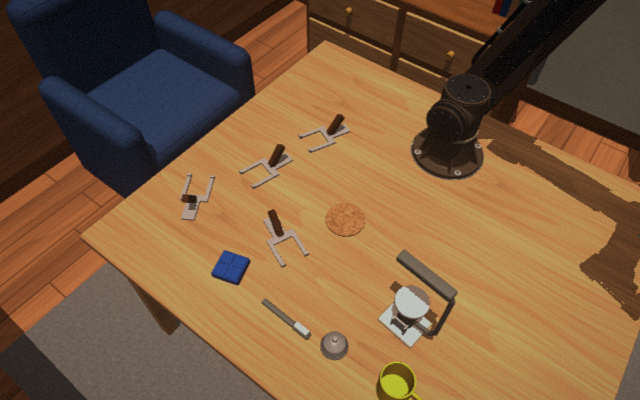

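View pics/side0.png

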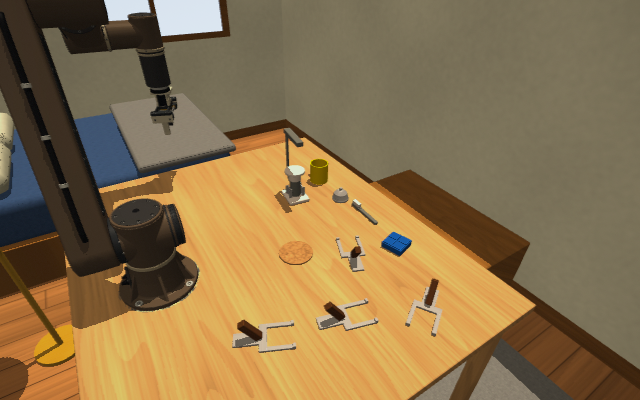

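The pictures show four pullers. In the scene view they are at about (198,200), (268,165), (325,133) and (287,240). The coaster is at (345,220) and the light at (405,310). Next I'll turn these into table positions.

```bash
cat > h.py <<'E'
from plant import ctrl
import cv2, numpy as np
from scipy.spatial.transform import Rotation as Rot
np.set_printoptions(precision=4,suppress=True)
def ray(k,p):
    d=k["R"].T@np.array([(p[0]-k["cx"])/k["fx"],(p[1]-k["cy"])/k["fy"],1]); return -k["R"].T@k["t"],d/np.linalg.norm(d)
def onz(k,p,z):
    o,d=ray(k,p); return o+d*(z-o[2])/d[2]
def proj(k,X):
    c=k["R"]@np.asarray(X)+k["t"]; return np.array([k["fx"]*c[0]/c[2]+k["cx"],k["fy"]*c[1]/c[2]+k["cy"]])
def tri(*kp):
    A=np.zeros((3,3));b=np.zeros(3)
    for k,p in kp:
        o,d=ray(k,p);M=np.eye(3)-np.outer(d,d);A+=M;b+=M@o
    X=np.linalg.solve(A,b); return X,[np.round(proj(k,X)-p,1).tolist() for k,p in kp]
E
python3 - <<'E'
from h import *
s=ctrl.get_calibration("scene");e=ctrl.get_calibration("side")
for p in [(198.7,186),(316.1,136.5),(287.6,250.8),(258.2,175.2)]: print("pul s",onz(s,p,0))
for p in [(420.7,323.1),(347.6,247.2),(282.7,335.9),(356.8,316.3)]: print("pul e",onz(e,p,0))
T=lambda n,a,b:print(n,*tri((s,a),(e,b)))
T("light",(403.8,321.1),(296.9,197.2));T("head",(399.7,255.6),(300.7,146.6));T("cap",(408.2,306.9),(294.4,175.2));T("fl",(409.8,302.9),(293.1,173.9));T("coaster",(345.1,223.7),(296.2,256.9))
T("p",(287.6,250.8),(347.6,247.2));T("tips",(296,261.8),(346.9,237.3));T("grip",(270.4,221.4),(355.7,252.4))
E
```

```text
pul s [ 0.6118 -0.5516  0.    ]
pul s [ 0.2157 -0.3895  0.    ]
pul s [ 0.624  -0.1804  0.    ]
pul s [ 0.4652 -0.4328  0.    ]
pul e [ 0.5955 -0.5602  0.    ]
pul e [ 0.6076 -0.185   0.    ]
pul e [ 0.2373 -0.3869  0.    ]
pul e [ 0.4525 -0.4433  0.    ]
light [0.6076 0.1927 0.0001] [[-1.6, 0.5], [-1.0, -0.3]]
head [0.5982 0.1325 0.2671] [[-1.0, 0.4], [-0.6, -0.2]]
cap [0.6091 0.1967 0.1045] [[1.4, -0.5], [0.8, 0.3]]
fl [0.6022 0.1953 0.1136] [[1.3, -0.5], [0.8, 0.3]]
coaster [ 0.4357 -0.1109 -0.0222] [[-0.2, 0.0], [-0.1, -0.0]]
p [ 0.6169 -0.1809 -0.0085] [[1.6, -0.3], [1.2, 0.2]]
tips [ 0.6376 -0.1391  0.0001] [[-0.1, 0.0], [-0.1, -0.0]]
grip [ 0.5911 -0.2607  0.0413] [[2.2, -0.4], [1.9, 0.3]]
```

```bash
cat >> h.py <<'E'
def gripR(h,sgn=1,tilt=35):
    h=np.radians(h);t=np.radians(tilt)
    x=np.array([np.sin(t)*np.cos(h),np.sin(t)*np.sin(h),-np.cos(t)]); y=sgn*np.array([-np.sin(h),np.cos(h),0])
    return np.column_stack([x,y,np.cross(x,y)])
def cur(): 
    o=ctrl.get_obs(); return np.array(o["tool_pos"]),Rot.from_euler("xyz",o["orientation"],degrees=True).as_matrix(),o
def delta(P,R,p=None,Rc=None):
    if p is None: p,Rc,_=cur()
    d=Rc.T@(np.asarray(P)-p); w=Rot.from_matrix(Rc.T@R).as_rotvec(degrees=True)
    print("d",d.round(4).tolist(),"w",w.round(2).tolist(),"rows",round(np.linalg.norm(d)/.0417,1),round(np.linalg.norm(w)/7.16,1))
E
python3 - <<'E'
from h import *
p,R,o=cur(); print(p,R)
k=ctrl.get_calibration("wrist"); print(k); print("cam in tool",R.T@(-k["R"].T@k["t"]-p), "axes",(k["R"]@R))
for s in (1,-1):
    G=gripR(69,s); P=np.array([.591,-.26,.041])-G[:,0]*.19+G[:,0]*.019
    print(s,P); delta(P,G); delta(p+[0,0,.2],R)
    p2=p+[0,0,.2]; delta(P,G,p2,R)
E
```

```text
[0.237  0.632  0.2266] [[ 0.     -0.3512 -0.9363]
 [-0.     -0.9363  0.3512]
 [-1.      0.     -0.    ]]
{'fx': 289.5935568408052, 'fy': 289.5935568408052, 'cx': 315.6946365091536, 'cy': 203.85081152530165, 'R': array([[-0.3501, -0.9367,  0.0002],
       [-0.9012,  0.3369,  0.2726],
       [-0.2554,  0.0952, -0.9621]]), 't': array([ 0.6749, -0.0342,  0.3909])}
cam in tool [-0.1587 -0.0001 -0.0729] axes [[-0.0002  1.     -0.0011]
 [-0.2726  0.001   0.9621]
 [ 0.9621  0.0005  0.2726]]
1 [ 0.5559 -0.3516  0.1811]
d [0.0455, 0.8089, -0.6439] w [87.36, -27.33, -27.54] rows 24.8 13.4
d [-0.2, 0.0, -0.0] w [0.0, 0.0, 0.0] rows 4.8 0.0
d [0.2455, 0.8089, -0.6439] w [87.36, -27.33, -27.54] rows 25.5 13.4
-1 [ 0.5559 -0.3516  0.1811]
d [0.0455, 0.8089, -0.6439] w [-86.51, 27.49, -27.28] rows 24.8 13.2
d [-0.2, 0.0, -0.0] w [0.0, 0.0, 0.0] rows 4.8 0.0
d [0.2455, 0.8089, -0.6439] w [-86.51, 27.49, -27.28] rows 25.5 13.2
```

Request:
drive_tool(
  plan=[
    [[-0.25,0,0],[0,0,0],1],
    [[-0.25,0,0],[0,0,0],1],
    [[-0.25,0,0],[0,0,0],1],
    [[-0.25,0,0],[0,0,0],1],
    [[-0.25,0,0],[0,0,0],1],
    [[-0.25,0,0],[0,0,0],1],
    [[-0.25,0.4,-0.43],[44,-14,-14],1],
    [[-0.25,0.4,-0.43],[44,-14,-14],1],
    [[-0.25,0.4,-0.43],[44,-14,-14],1],
    [[-0.25,0.4,-0.43],[44,-14,-14],1],
    [[-0.25,0.4,-0.43],[44,-14,-14],1],
    [[-0.25,0.4,-0.43],[44,-14,-14],1],
    [[-0.25,0.4,-0.43],[44,-14,-14],1],
    [[-0.25,0.4,-0.43],[44,-14,-14],1],
    [[-0.25,0.4,-0.43],[44,-14,-14],1],
    [[-0.25,0.4,-0.43],[44,-14,-14],1],
    [[-0.25,0.4,-0.43],[44,-14,-14],1],
    [[-0.25,0.4,-0.43],[44,-14,-14],1],
    [[-0.25,0.4,-0.43],[44,-14,-14],1],
    [[-0.25,0.4,-0.43],[44,-14,-14],1],
  ],
)

```text
clock: 2.57
tool_pos: [0.4977, 0.1078, 0.4772]
orientation: [-23.0, 70.7, 92.0]
force: [1.9, 1.0, 0.2]
opening: 0.0881
```

```bash
python3 - <<'E'
from h import *
p,R,o=cur(); print(p,o["joint_pos"],o["clock"])
G=gripR(69); P=np.array([.591,-.26,.041])-G[:,0]*.20+G[:,0]*.019
delta(P,G); delta(P+[0,0,.15],G)
E
```

```text
[0.4977 0.1078 0.4772] [ 19.2411   0.1821  11.7819 -18.5348 -95.3727   3.0256] 2.5667
d [0.1171, 0.1727, -0.5084] w [43.34, -13.27, -13.67] rows 13.2 6.6
d [-0.0244, 0.1533, -0.4627] w [43.34, -13.27, -13.67] rows 11.7 6.6
```

Request:
drive_tool(
  plan=[
    [[-0.0244,0.1533,-0.4627],[43.34,-13.27,-13.67],1],
    [[-0.0244,0.1533,-0.4627],[43.34,-13.27,-13.67],1],
    [[-0.0244,0.1533,-0.4627],[43.34,-13.27,-13.67],1],
    [[-0.0244,0.1533,-0.4627],[43.34,-13.27,-13.67],1],
    [[-0.0244,0.1533,-0.4627],[43.34,-13.27,-13.67],1],
    [[-0.0244,0.1533,-0.4627],[43.34,-13.27,-13.67],1],
    [[-0.0244,0.1533,-0.4627],[43.34,-13.27,-13.67],1],
    [[-0.0244,0.1533,-0.4627],[43.34,-13.27,-13.67],1],
    [[0.117,0.1727,-0.508],[43.34,-13.27,-13.67],1],
    [[0.117,0.1727,-0.508],[43.34,-13.27,-13.67],1],
    [[0.117,0.1727,-0.508],[43.34,-13.27,-13.67],1],
    [[0.117,0.1727,-0.508],[43.34,-13.27,-13.67],1],
    [[0.117,0.1727,-0.508],[43.34,-13.27,-13.67],1],
    [[0.117,0.1727,-0.508],[43.34,-13.27,-13.67],1],
    [[0.117,0.1727,-0.508],[43.34,-13.27,-13.67],1],
    [[0.117,0.1727,-0.508],[43.34,-13.27,-13.67],1],
    [[0.117,0.1727,-0.508],[43.34,-13.27,-13.67],1],
    [[0.117,0.1727,-0.508],[43.34,-13.27,-13.67],1],
  ],
)

```text
clock: 4.07
tool_pos: [0.5543, -0.3565, 0.1916]
orientation: [-0.3, 55.1, 68.8]
force: [0.4, -0.4, 0.3]
opening: 0.0878
```

```bash
python3 - <<'E'
from h import *
p,R,o=cur(); print(p,o["joint_pos"],o["clock"])
k=ctrl.get_calibration("wrist"); im=ctrl.snapshot("wrist"); cv2.imwrite("pics/w1.png",im)
for n,z in [("puller",0),("puller_tips",0),("puller_grip",.0407)]:
    for d in ctrl.landmark_of("wrist",n): print(n,np.round(d["pixel"],1),round(d["confidence"],2),onz(k,d["pixel"],z))
E
```

```text
[ 0.5543 -0.3565  0.1916] [-36.9664  29.3895  14.5016 -33.5203 -86.5391  21.5833] 4.0667
puller [320.2 206. ] 0.63 [ 0.618 -0.17   0.   ]
puller_grip [322.5 187. ] 0.93 [ 0.5853 -0.2513  0.0407]
```

View pics/w1.png

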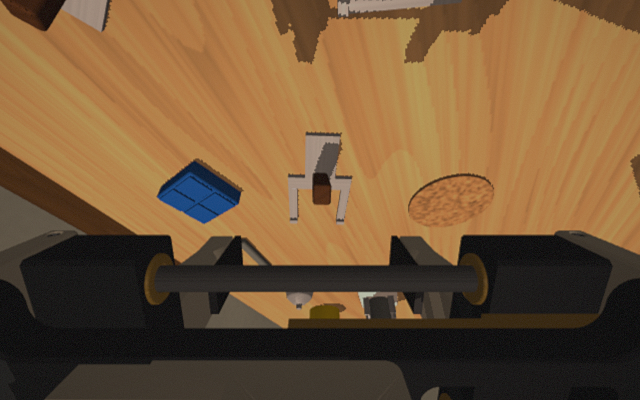

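The wrist picture shows the puller in the middle: heel at about (323,133), prong ends at about (293,222) and (342,222), handle at (322,188). The pill box is at (200,190) and the coaster at (450,200). I'll fit the heel and prongs to the fork's outline.

```bash
cat >> h.py <<'E'
def fitpuller(k,mask,x0,y0,h0,debug=None):
    from scipy.optimize import minimize
    m=mask.astype(np.uint8)
    def polys():
        q=[[(-132,-20),(-132,20),(-56,20),(-56,-20)],[(-56,-43),(-56,43),(-40,43),(-40,-43)],[(-40,31),(-40,43),(37,43),(37,31)],[(-40,-43),(-40,-31),(37,-31),(37,-43)]]
        P=[np.array([(a,b,6.) for a,b in s])/1000 for s in q]
        P.append(np.array([(29,31,11),(29,43,11),(37,43,11),(37,31,11)])/1000.);P.append(np.array([(29,-31,11),(29,-43,11),(37,-43,11),(37,-31,11)])/1000.)
        ax=np.array([-.574,0,.819]);n=np.array([.819,0,.574]);g=np.array([-.0824,0,.0407])
        c=[g+s*ax*.039+u*n*.012+np.array([0,v*.01,0]) for s in(-1,1) for u in(-1,1) for v in(-1,1)]
        return P,np.array(c)
    P,hb=polys()
    def ren(v):
        x,y,h=v[0]/1000,v[1]/1000,np.radians(v[2]); Rz=Rot.from_euler("z",h).as_matrix(); T=np.array([x,y,0])
        im=np.zeros((400,640),np.uint8)
        for q in P: cv2.fillPoly(im,[np.round([16*proj(k,Rz@a+T) for a in q]).astype(np.int32)],1,shift=4)
        q=np.array([16*proj(k,Rz@a+T) for a in hb],np.float32); cv2.fillPoly(im,[np.round(cv2.convexHull(q)).astype(np.int32)],1,shift=4)
        return im
    f=lambda v:1-(ren(v)&m).sum()/max((ren(v)|m).sum(),1)
    v=np.array([x0*1000,y0*1000,h0]); S=np.vstack([v,v+[10,0,0],v+[0,10,0],v+[0,0,6]])
    for _ in range(2):
        r=minimize(f,S[0],method="Nelder-Mead",options=dict(initial_simplex=S,xatol=.05,fatol=1e-4)); S=np.vstack([r.x,r.x+[4,0,0],r.x+[0,4,0],r.x+[0,0,3]])
    return r.x,1-r.fun
E
python3 - <<'E'
from h import *
for px in [(305,133),(341,133),(290,222),(346,222)]: print(px,onz(ctrl.get_calibration("wrist"),px,.006))
for c in ("wrist","scene","side"):
    k=ctrl.get_calibration(c)
    ctrl.snapshot(c)
    for d in ctrl.cut_out(c,"puller")[:5]:
        g=onz(k,d["pixel"],.01)
        if np.hypot(g[0]-.6,g[1]+.2)<.12: print(c,d["confidence"],d["pixels"].sum(),*fitpuller(k,d["pixels"],.617,-.18,69))
E
```

```text
(305, 133) [ 0.5853 -0.3086  0.006 ]
(341, 133) [ 0.5466 -0.2939  0.006 ]
(290, 222) [ 0.6753 -0.1551  0.006 ]
(346, 222) [ 0.5904 -0.1232  0.006 ]
wrist 0.96 3040 [ 618.2481 -180.785    67.0337] 0.8918412003751173
scene 0.72 748 [ 623.6415 -176.2229   67.3507] 0.89375
side 0.81 380 [ 616.744  -181.6358   65.8976] 0.767590618336887
```

```bash
cat >> h.py <<'E'
def tcp_for(o,h,low=.004,tilt=35,goff=.0188,pz=0):
    "TCP pose gripping the puller whose origin is o (3), heading h"
    Rz=Rot.from_euler("z",h,degrees=True).as_matrix(); G=gripR(h)
    g=np.asarray(o)+Rz@np.array([-.0824,0,.0407])+G[:,0]*low
    return g+G[:,0]*goff,G
E
python3 - <<'E'
from h import *
P,G=tcp_for([.618,-.180,0],67.2); print(P); delta(P,G)
E
```

```text
[ 0.5911 -0.2439  0.022 ]
d [0.2053, 0.0054, 0.0009] w [1.5, -0.0, -1.02] rows 4.9 0.3
```

Request:
drive_tool(
  plan=[
    [[0.1,0.0054,0.001],[1.5,0,-1],1],
    [[0.1,0.0054,0.001],[1.5,0,-1],1],
    [[0.1,0.0054,0.001],[1.5,0,-1],1],
    [[0.13,0.0054,0.001],[1.5,0,-1],1],
    [[0.16,0.0054,0.001],[1.5,0,-1],1],
    [[0.18,0.0054,0.001],[1.5,0,-1],1],
    [[0.195,0.0054,0.001],[1.5,0,-1],1],
    [[0.205,0.0054,0.001],[1.5,0,-1],1],
    [[0.205,0.0054,0.001],[1.5,0,-1],1],
    [[0.205,0.0054,0.001],[1.5,0,-1],1],
  ],
)

```text
clock: 5.4
tool_pos: [0.5913, -0.2444, 0.0226]
orientation: [0.0, 55.0, 67.2]
force: [-0.8, -0.2, 0.6]
opening: 0.0879
```

```bash
python3 - <<'E'
from h import *
p,R,o=cur(); print(p,o["force"],o["clock"])
k=ctrl.get_calibration("wrist"); im=ctrl.snapshot("wrist"); cv2.imwrite("pics/w2.png",im)
P,G=tcp_for([.618,-.180,0],67.2); delta(P,G)
E
```

```text
[ 0.5913 -0.2444  0.0226] [-0.8448 -0.1881  0.6424] 5.4
d [0.0015, 0.0008, -0.0] w [0.04, -0.04, 0.04] rows 0.0 0.0
```

View pics/w2.png

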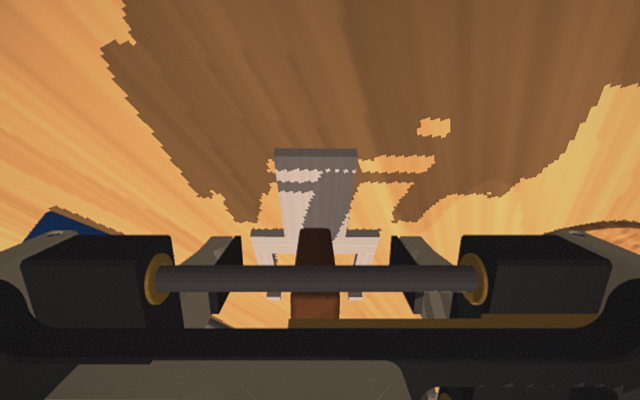

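The handle is centred between the open jaws at about (315,270), so I'll close and lift a little.

Request:
drive_tool(
  plan=[
    [[0.001,0,0],[0,0,0],0],
    [[0.001,0,0],[0,0,0],0],
    [[0.001,0,0],[0,0,0],0],
    [[0.001,0,0],[0,0,0],0],
    [[0.001,0,0],[0,0,0],0],
    [[0.001,0,0],[0,0,0],0],
    [[0.001,0,0],[0,0,0],0],
    [[0.001,0,0],[0,0,0],0],
    [[0.001,0,0],[0,0,0],0],
    [[0.001,0,0],[0,0,0],0],
    [[0.001,0,0],[0,0,0],0],
    [[0.001,0,0],[0,0,0],0],
  ],
)

```text
clock: 6.45
tool_pos: [0.5918, -0.2445, 0.0224]
orientation: [-0.1, 55.0, 67.1]
force: [-0.2, -1.1, -0.5]
opening: 0.02
```

Request:
drive_tool(
  plan=[
    [[-0.016,0,0.011],[0,0,0],0],
    [[-0.033,0,0.023],[0,0,0],0],
    [[-0.066,0,0.046],[0,0,0],0],
    [[-0.098,0,0.069],[0,0,0],0],
    [[-0.123,0,0.086],[0,0,0],0],
    [[-0.123,0,0.086],[0,0,0],0],
    [[-0.123,0,0.086],[0,0,0],0],
  ],
)

```text
clock: 7.03
tool_pos: [0.5924, -0.245, 0.1763]
orientation: [-0.7, 55.1, 66.7]
force: [-0.5, -0.1, -3.2]
opening: 0.02
```

```bash
cat >> h.py <<'E'
def fitlight(): pass
E
python3 - <<'E'
from h import *
p,R,o=cur(); print(p,o["force"],o["moment"],o["opening"],o["clock"])
for c in ("scene","side"):
    k=ctrl.get_calibration(c); im=ctrl.snapshot(c); cv2.imwrite(f"pics/{c}3.png",im)
    G=R; g=p-R[:,0]*.0228
    Rz=Rot.from_euler("z",67.2,degrees=True).as_matrix(); org=g-Rz@np.array([-.0824,0,.0407])
    print(c,"exp tips",proj(k,org+Rz@[.037,0,0]),"exp org",proj(k,org),org)
    for n in("puller_tips","puller","coaster","light","light_head","cap","cap_flange"): print(n,[(np.round(d["pixel"],1).tolist(),round(d["confidence"],2)) for d in ctrl.landmark_of(c,n)])
    for n in ("coaster","cap","light"):
        for d in ctrl.cut_out(c,n)[:1]: 
            np.save(f"m_{c}_{n}.npy",d["pixels"]); print(n,d["pixel"],d["confidence"],d["pixels"].sum())
a=cv2.imread("pics/scene3.png")[130:350,220:480]; b=cv2.imread("pics/side3.png")[110:330,230:490]
cv2.imwrite("pics/c3.png",cv2.resize(np.hstack([a,b]),None,fx=1.53,fy=2,interpolation=cv2.INTER_CUBIC))
E
```

```text
[ 0.5924 -0.245   0.1763] [-0.4901 -0.0911 -3.1933] [-2.2527  0.966   0.0407] 0.020019571699123002 7.0333
scene exp tips [292.5597 229.7824] exp org [285.8649 219.4226] [ 0.6192 -0.181   0.1543]
puller_tips [([303.5, 146.0], 0.95), ([198.8, 177.2], 0.91), ([292.2, 232.2], 0.8), ([402.3, 257.7], 0.51), ([247.6, 179.8], 0.44)]
puller [([288.5, 221.3], 0.95), ([197.0, 184.5], 0.57), ([313.7, 138.4], 0.56), ([257.3, 175.4], 0.55)]
coaster [([343.5, 221.3], 0.82), ([293.9, 233.5], 0.48)]
light [([408.0, 321.2], 0.91)]
light_head [([400.1, 257.5], 0.89)]
cap [([409.3, 309.0], 0.55)]
cap_flange [([390.0, 394.1], 0.74), ([413.6, 300.7], 0.7), ([288.7, 321.6], 0.52)]
cap [410.9, 302.2] 0.63 970
light [415.3, 315.7] 0.97 2494
side exp tips [349.933  204.9506] exp org [352.5169 211.2254] [ 0.6192 -0.181   0.1543]
puller_tips [([370.5, 313.3], 0.92), ([297.9, 332.5], 0.64), ([418.3, 331.7], 0.59)]
puller [([424.0, 319.0], 0.96), ([360.3, 317.1], 0.78), ([281.4, 336.9], 0.77), ([349.1, 210.6], 0.66)]
coaster [([298.5, 255.1], 0.57)]
light [([296.2, 197.0], 0.59)]
light_head [([300.4, 148.4], 0.75), ([350.8, 214.4], 0.74), ([296.3, 197.0], 0.2)]
cap [([294.1, 176.6], 0.67)]
cap_flange [([293.9, 168.7], 0.55)]
coaster [341.0, 191.6] 0.69 171
cap [292.1, 171.7] 0.69 230
light [296.9, 187.8] 0.59 765
```

View pics/c3.png

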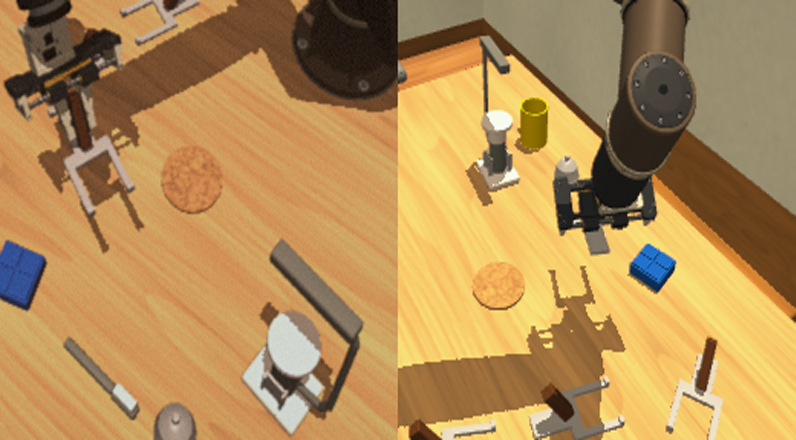

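The left crop shows the puller held level in the gripper, prongs at about (85–130,190), and the right crop agrees; it hasn't slipped. Next I'll fit the cap and the coaster, and get the light's heading.

```bash
python3 - <<'E'
from h import *
from scipy.optimize import minimize
s=ctrl.get_calibration("scene");e=ctrl.get_calibration("side")
a=np.linspace(0,2*np.pi,48,endpoint=False);C=np.c_[np.cos(a),np.sin(a),0*a]
def hull(k,X):
    q=np.array([16*proj(k,x) for x in X],np.float32); return np.round(cv2.convexHull(q)).astype(np.int32)
def ren(k,cyl,x,y):
    im=np.zeros((400,640),np.uint8)
    for r,z0,z1 in cyl: cv2.fillPoly(im,[hull(k,np.vstack([C*r+[x,y,z0],C*r+[x,y,z1]]))],1,shift=4)
    return im
def fit(ms,cyl,x0):
    def f(v):
        t=0
        for k,m in ms:
            r=ren(k,cyl,*v/1000); t+=1-(r&m).sum()/(r|m).sum()
        return t/len(ms)
    v=np.array(x0)*1000; r=minimize(f,v,method="Nelder-Mead",options=dict(initial_simplex=[v,v+[8,0],v+[0,8]],xatol=.05)); return r.x,1-r.fun
m={(c,n):np.load(f"m_{c}_{n}.npy").astype(np.uint8) for c in("scene","side") for n in("cap",)}
cap=[(.042,.124,.134),(.025,.09,.124)]
print("cap scene",*fit([(s,m["scene","cap"])],cap,(.605,.195)))
print("cap side",*fit([(e,m["side","cap"])],cap,(.605,.195)))
print("cap both",*fit([(s,m["scene","cap"]),(e,m["side","cap"])],cap,(.605,.195)))
for k,n in((s,"scene"),(e,"side")):
    hsv=cv2.cvtColor(cv2.imread(f"pics/{n}0.png"),cv2.COLOR_BGR2HSV)
    p=proj(k,[.437,-.11,.006]); print(p)
    mk=np.zeros((400,640),np.uint8); 
    d=ctrl.landmark_of(n,"coaster"); 
    for q in ctrl.cut_out(n,"coaster"):
        if np.hypot(*(np.array(q["pixel"])-p))<20: print("coaster",n,q["confidence"],*fit([(k,q["pixels"].astype(np.uint8))],[(.06,0,.006)],(.437,-.11)))
for hp in (((399.7,255.6),(300.7,146.6)),((400.1,257.5),(300.4,148.4))):
    X,r=tri((s,hp[0]),(e,hp[1])); print("head",X,r, onz(s,hp[0],.266),onz(e,hp[1],.266))
print("light",onz(s,(403.8,321.1),0),onz(s,(408,321.2),0),onz(e,(296.9,197.2),0),onz(e,(296.2,197),0))
E
```

```text
cap scene [606.0488 195.2539] 0.9602385685884692
cap side [605.5  199.25] 0.7876712328767124
cap both [607.1    195.5727] 0.8678041822536804
[345.4259 218.9815]
[296.0762 250.7248]
coaster side 0.62 [ 434.2393 -112.2905] 0.9361702127659575
head [0.5982 0.1325 0.2671] [[-1.0, 0.4], [-0.6, -0.2]] [0.5955 0.1335 0.266 ] [0.6003 0.1318 0.266 ]
head [0.5975 0.1341 0.2592] [[-1.1, 0.4], [-0.6, -0.2]] [0.5991 0.1367 0.266 ] [0.5918 0.1195 0.266 ]
light [0.6037 0.1953 0.    ] [0.5973 0.2042 0.    ] [0.6101 0.1884 0.    ] [0.6083 0.1913 0.    ]
```

```bash
python3 - <<'E'
from h import *
s=ctrl.get_calibration("scene");print("bell",onz(s,(335,345),.03),"mug",onz(s,(397,390),.05),"brush",onz(s,(285,318),0),"pill",onz(s,(231,267),.02))
h=82;d=np.array([np.cos(np.radians(h)),np.sin(np.radians(h)),0])
P,G=tcp_for(np.array([.606,.1955,.102])-d*.13,h); print(P); delta(P,G)
E
```

```text
bell [0.7725 0.0944 0.03  ] mug [0.7775 0.2732 0.05  ] brush [ 0.7843 -0.0574  0.    ] pill [ 0.766  -0.2632  0.02  ]
[ 0.5783 -0.0019  0.124 ]
d [0.1647, 0.1064, 0.1513] w [-12.08, -0.05, 8.54] rows 5.9 2.1
```

Request:
drive_tool(
  plan=[
    [[0.016,0.0106,0.015],[-1.2,0,0.9],0],
    [[0.033,0.021,0.03],[-2.4,0,1.7],0],
    [[0.049,0.032,0.045],[-3.6,0,2.6],0],
    [[0.066,0.043,0.06],[-4.8,0,3.4],0],
    [[0.082,0.053,0.076],[-6,0,4.3],0],
    [[0.099,0.064,0.091],[-7.2,0,5.1],0],
    [[0.115,0.074,0.106],[-8.5,0,6],0],
    [[0.132,0.085,0.121],[-9.7,0,6.8],0],
    [[0.148,0.096,0.136],[-10.9,0,7.7],0],
    [[0.165,0.106,0.151],[-12.1,0,8.5],0],
    [[0.165,0.106,0.151],[-12.1,0,8.5],0],
    [[0.165,0.106,0.151],[-12.1,0,8.5],0],
    [[0.165,0.106,0.151],[-12.1,0,8.5],0],
  ],
)

```text
clock: 9.42
tool_pos: [0.5788, -0.0023, 0.1238]
orientation: [-0.1, 55.1, 81.9]
force: [0.1, -0.5, -2.6]
opening: 0.0199
```

```bash
cat >> h.py <<'E'
def pull_pose(low=.0228):
    p,R,o=cur(); h=np.degrees(np.arctan2(-R[0,1],R[1,1])); tilt=np.degrees(np.arccos(-R[2,0]))
    g=p-R[:,0]*low; Rp=R@gripR(0).T; return g-Rp@np.array([-.0824,0,.0407]),Rp,h,tilt,o
E
python3 - <<'E'
from h import *
org,Rp,h,tilt,o=pull_pose(); print(org,h,tilt,o["force"],o["joint_pos"])
ims=[]
for c in ("scene","side","wrist"):
    k=ctrl.get_calibration(c); im=ctrl.snapshot(c)
    for d in ctrl.landmark_of(c,"cap_flange")[:2]: print(c,"flange",np.round(d["pixel"],1),round(d["confidence"],2),onz(k,d["pixel"],.124))
    for n in("puller_tips","puller"):
        for d in ctrl.landmark_of(c,n)[:5]:
            X=org+Rp@[.037,0,0] if n=="puller_tips" else org
            q=np.array(d["pixel"]); 
            if np.hypot(*(q-proj(k,X)))<40: print(c,n,q.round(1),"expected",proj(k,X))
    for n in [[.037,.031,.011],[.037,.043,.011],[.037,-.031,.011],[.037,-.043,.011],[-.04,.031,.006],[-.04,-.031,.006]]:
        q=proj(k,org+Rp@np.array(n)); cv2.circle(im,tuple(int(v) for v in q.round()),1,(0,0,255),-1)
    for r,z in((.042,.134),(.042,.124)):
        pts=np.array([proj(k,[.606+r*np.cos(a),.1955+r*np.sin(a),z]) for a in np.linspace(0,6.3,40)]).round().astype(np.int32); cv2.polylines(im,[pts],True,(0,255,0),1)
    ims.append(im)
a=cv2.resize(ims[0][190:350,290:490],(400,320));b=cv2.resize(ims[1][120:280,230:430],(400,320))
cv2.imwrite("pics/c4.png",np.vstack([np.hstack([a,b]),cv2.resize(ims[2][120:300,120:520],(800,280))[:280]]))
E
```

```text
[0.5884 0.0663 0.1017] 82.01334171079468 34.918868330166546 [ 0.1438 -0.5063 -2.6375] [ -6.8308  21.3424  -6.9764 -38.6353 -66.4325  16.3135]
scene flange [412.5 301.7] 0.69 [0.6037 0.1981 0.124 ]
scene flange [406.6 307.5] 0.21 [0.6251 0.1944 0.124 ]
scene puller_tips [379.7 282. ] expected [380.4509 281.1764]
scene puller [370.3 273.9] expected [369.4637 271.8365]
side flange [294.6 169.8] 0.52 [0.6138 0.2092 0.124 ]
side puller [305.5 194.3] expected [307.0968 192.2839]
wrist flange [317.7 270.2] 0.23 [0.5801 0.024  0.124 ]
wrist puller [315.6 268.3] expected [314.579  269.0813]
```

View pics/c4.png

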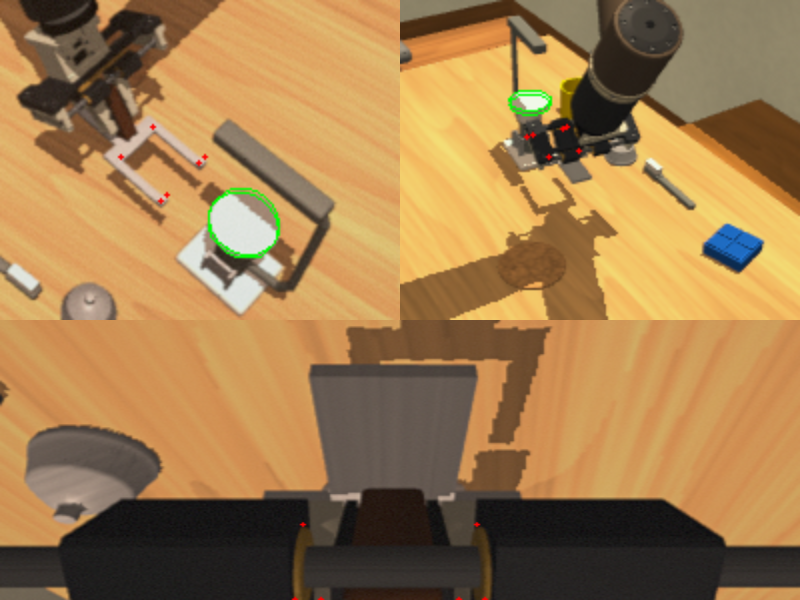

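The top-left crop shows the prong ends on their predicted dots at about (163,200) and (203,160), with the cap ring fitting at (244,222). The prongs line up, so I'll slide them in under the flange.

Request:
drive_tool(
  plan=[
    [[0.0075,0,0.0107],[0,0,0],0],
    [[0.015,0,0.0213],[0,0,0],0],
    [[0.0224,0,0.032],[0,0,0],0],
    [[0.03,0,0.0426],[0,0,0],0],
    [[0.0373,0,0.0533],[0,0,0],0],
    [[0.0448,0,0.064],[0,0,0],0],
    [[0.0522,0,0.0746],[0,0,0],0],
    [[0.0574,0,0.0819],[0,0,0],0],
    [[0.0574,0,0.0819],[0,0,0],0],
  ],
)

```text
clock: 10.77
tool_pos: [0.5925, 0.0991, 0.1236]
orientation: [-0.1, 55.0, 82.0]
force: [-0.1, 0.2, -2.7]
opening: 0.0195
```

```bash
python3 - <<'E'
from h import *
org,Rp,h,tilt,o=pull_pose(); print(org,h,tilt,o["force"],o["moment"])
k=ctrl.get_calibration("scene"); im=ctrl.snapshot("scene"); cv2.imwrite("pics/s5.png",cv2.resize(im[220:350,320:480],(640,520),interpolation=cv2.INTER_CUBIC))
E
```

```text
[0.602  0.1678 0.1016] 82.08344955606759 34.97717154708291 [-0.0951  0.1929 -2.6931] [-2.428   0.3173  0.0136]
```

View pics/s5.png

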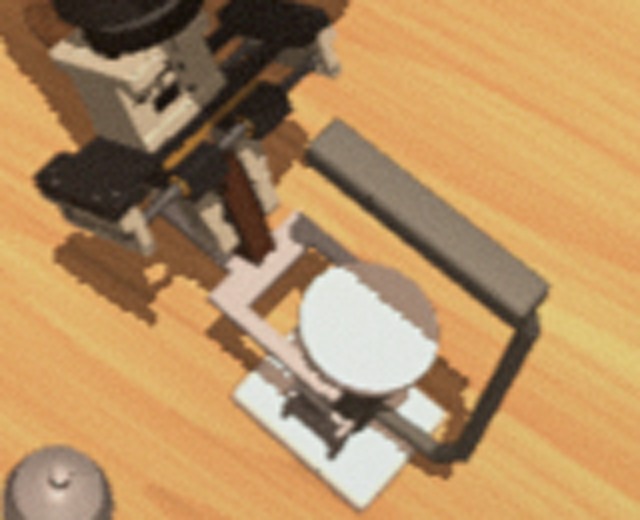

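The prongs straddle the cap skirt, with the flange at (370,325), and the force is unchanged. I'll move the last 30 mm forward, then raise to contact.

Request:
drive_tool(
  plan=[
    [[0.006,0,0.0082],[0,0,0],0],
    [[0.0115,0,0.0164],[0,0,0],0],
    [[0.0175,0,0.025],[0,0,0],0],
    [[0.0175,0,0.025],[0,0,0],0],
    [[0.0125,0,0.0288],[0,0,0],0],
    [[0.008,0,0.032],[0,0,0],0],
    [[0.006,0,0.0332],[0,0,0],0],
    [[0.006,0,0.0332],[0,0,0],0],
  ],
)

```text
clock: 11.48
tool_pos: [0.5972, 0.1281, 0.1389]
orientation: [-0.3, 55.0, 81.9]
force: [0.5, -0.3, -2.5]
opening: 0.02
```

```bash
python3 - <<'E'
from h import *
org,Rp,h,tilt,o=pull_pose(); print(org,h,tilt,o["force"],o["moment"],o["clock"])
print("to cap",Rp.T@(np.array([.606,.1955,org[2]])-org))
E
```

```text
[0.6068 0.1968 0.1168] 82.07053459077959 34.95582352702585 [ 0.4894 -0.2562 -2.512 ] [-2.454   0.3404  0.0013] 11.4833
to cap [-0.0014  0.0007  0.    ]
```

Request:
drive_tool(
  plan=[
    [[-0.0002,0,0.0014],[0,0,0],0],
    [[-0.0011,0,0.002],[0,0,0],0],
    [[-0.0027,0,0.0031],[0,0,0],0],
    [[-0.0043,0,0.0043],[0,0,0],0],
    [[-0.0043,0,0.0043],[0,0,0],0],
  ],
)

```text
clock: 11.9
tool_pos: [0.5969, 0.1289, 0.1444]
orientation: [-0.1, 55.1, 82.0]
force: [0.4, 0.1, -6.4]
opening: 0.0198
```

```bash
python3 - <<'E'
from h import *
org,Rp,h,tilt,o=pull_pose(); print(org,h,tilt,o["force"],o["moment"],o["clock"])
k=ctrl.get_calibration("wrist"); ctrl.snapshot("wrist")
for d in ctrl.cut_out("wrist","puller")[:1]:
    ys,xs=np.nonzero(d["pixels"]); print("heel top row",ys.min(), "expected",proj(k,org+Rp@[-.132,0,.0])[1].round(1),proj(k,org+Rp@[-.132,0,.006])[1].round(1))
E
```

```text
[0.6065 0.1975 0.1223] 82.07283089361934 34.91530353801325 [ 0.4054  0.13   -6.4075] [-3.5006  0.4128 -0.0144] 11.9
heel top row 147 expected 141.8 150.1
```

Contact: about 4 N on the cap so far, and the wrist view shows the heel where expected, so no turn in the grip. I'll keep pulling up.

Request:
drive_tool(
  plan=[
    [[-0.0016,0,0.0011],[0,0,0],0],
    [[-0.0033,0,0.0023],[0,0,0],0],
    [[-0.0049,0,0.0034],[0,0,0],0],
    [[-0.0066,0,0.0046],[0,0,0],0],
    [[-0.0066,0,0.0046],[0,0,0],0],
  ],
)

```text
clock: 12.42
tool_pos: [0.5976, 0.1292, 0.1539]
orientation: [-0.4, 55.0, 81.8]
force: [-0.3, 1.0, -2.2]
opening: 0.0197
```

```bash
python3 - <<'E'
from h import *
org,Rp,h,tilt,o=pull_pose(); print(org,h,tilt,o["force"],o["moment"],o["clock"])
k=ctrl.get_calibration("wrist"); ctrl.snapshot("wrist")
for d in ctrl.cut_out("wrist","puller")[:1]:
    ys,xs=np.nonzero(d["pixels"]); print("heel top row",ys.min(), "expected",proj(k,org+Rp@[-.132,0,.0])[1].round(1),proj(k,org+Rp@[-.132,0,.006])[1].round(1))
im=ctrl.snapshot("side"); a=im[110:230,240:360]; b=ctrl.snapshot("scene")[230:350,320:480]
cv2.imwrite("pics/c6.png",np.hstack([cv2.resize(a,(400,400)),cv2.resize(b,(400,400))]))
E
```

```text
[0.6072 0.1978 0.1319] 82.09756688156848 34.971395677908376 [-0.2734  1.0383 -2.2178] [-2.3934  0.3068  0.0236] 12.4167
heel top row 147 expected 141.8 150.1
```

View pics/c6.png

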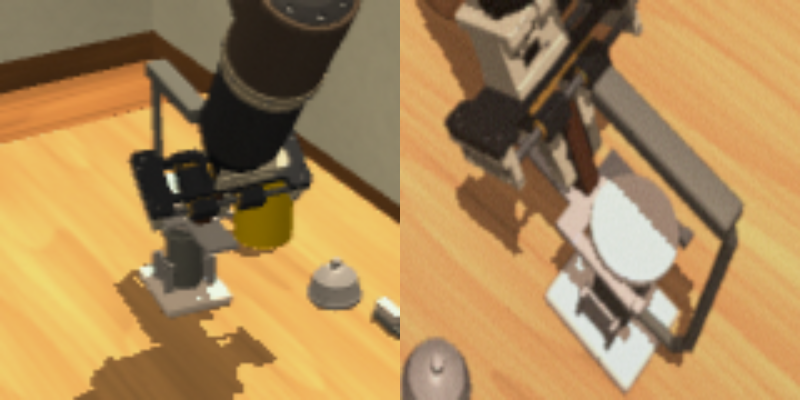

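Request:
drive_tool(
  plan=[
    [[-0.0016,0,0.0011],[0,0,0],0],
    [[-0.0041,0,0.0029],[0,0,0],0],
    [[-0.0066,0,0.0046],[0,0,0],0],
    [[-0.0098,0,0.0069],[0,0,0],0],
    [[-0.0131,0,0.0092],[0,0,0],0],
    [[-0.0164,0,0.0115],[0,0,0],0],
    [[-0.018,0,0.0126],[0,0,0],0],
    [[-0.018,0,0.0126],[0,0,0],0],
    [[-0.018,0,0.0126],[0,0,0],0],
  ],
)

```text
clock: 13.37
tool_pos: [0.5971, 0.1291, 0.1752]
orientation: [-0.3, 55.0, 81.9]
force: [-0.6, -0.1, -3.4]
opening: 0.0199
```

```bash
python3 - <<'E'
from h import *
org,Rp,h,tilt,o=pull_pose(); print(org,h,tilt,o["force"],o["moment"],o["clock"])
k=ctrl.get_calibration("scene"); im=ctrl.snapshot("scene")
for d in ctrl.landmark_of("scene","cap_flange")[:2]: print(d["pixel"],d["confidence"],onz(k,d["pixel"],org[2]+.006), "if unmoved",onz(k,d["pixel"],.124))
def ring(c,z,col):
    pts=np.array([proj(k,c+.042*np.array([np.cos(a),np.sin(a),0])+[0,0,z]) for a in np.linspace(0,6.3,40)]).round().astype(np.int32); cv2.polylines(im,[pts],True,col,1)
ring(np.array([.606,.1955,0]),org[2]+.016,(0,255,0))
cv2.imwrite("pics/s7.png",cv2.resize(im[220:350,320:480],(640,520),interpolation=cv2.INTER_CUBIC))
E
```

```text
[0.6067 0.1977 0.1531] 82.08744914477214 34.95765217476185 [-0.6268 -0.078  -3.4115] [-2.5795  0.3662 -0.0025] 13.3667
[288.6, 319.6] 0.47 [ 0.8281 -0.0001  0.1591] if unmoved [ 0.8179 -0.0105  0.124 ]
```

View pics/s7.png

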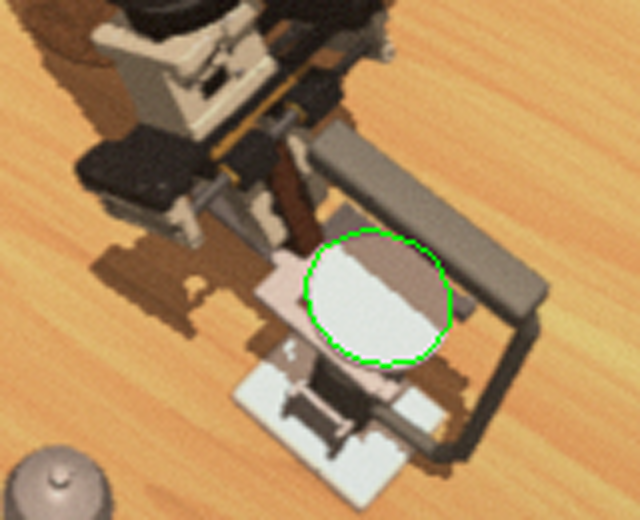

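The cap is off: it sits level on the prongs with the ring fitting at the raised height, centre (378,297), and the wrist carries the extra weight. I'll back straight out gently, and measure the coaster and the look-alikes for the placing.

Request:
drive_tool(
  plan=[
    [[-0.001,0,-0.0015],[0,0,0],0],
    [[-0.003,0,-0.0045],[0,0,0],0],
    [[-0.0065,0,-0.0095],[0,0,0],0],
    [[-0.012,0,-0.017],[0,0,0],0],
    [[-0.0175,0,-0.025],[0,0,0],0],
    [[-0.023,0,-0.033],[0,0,0],0],
    [[-0.029,0,-0.041],[0,0,0],0],
    [[-0.0345,0,-0.049],[0,0,0],0],
    [[-0.04,0,-0.0575],[0,0,0],0],
    [[-0.046,0,-0.0655],[0,0,0],0],
    [[-0.0515,0,-0.0735],[0,0,0],0],
    [[-0.0575,0,-0.082],[0,0,0],0],
    [[-0.063,0,-0.09],[0,0,0],0],
    [[-0.0685,0,-0.098],[0,0,0],0],
    [[-0.073,0,-0.1045],[0,0,0],0],
    [[-0.0765,0,-0.109],[0,0,0],0],
    [[-0.079,0,-0.1125],[0,0,0],0],
    [[-0.08,0,-0.1145],[0,0,0],0],
    [[-0.08,0,-0.1145],[0,0,0],0],
  ],
)

```text
clock: 15.05
tool_pos: [0.5777, -0.0096, 0.1747]
orientation: [-0.2, 55.1, 81.9]
force: [0.8, -0.0, -3.3]
opening: 0.0197
```

```bash
python3 - <<'E'
from h import *
org,Rp,h,tilt,o=pull_pose(); print(org,h,tilt,o["force"],o["clock"])
s=ctrl.get_calibration("scene");e=ctrl.get_calibration("side")
print("lookalike tips/org/grip",onz(s,(246.5,179.8),0),onz(s,(258.2,175.2),0),onz(s,(277,155),.04))
# coaster by colour/edges in first scene picture, circle projected; simple: reddish mask within box
for n,k in(("scene",s),("side",e)):
    im=cv2.imread(f"pics/{n}0.png"); hsv=cv2.cvtColor(im,cv2.COLOR_BGR2HSV).astype(float)
    p=proj(k,[.436,-.111,.006]).astype(int); b=slice(p[1]-30,p[1]+30),slice(p[0]-35,p[0]+35)
    lab=cv2.cvtColor(im,cv2.COLOR_BGR2LAB)[b].astype(float); bl=cv2.GaussianBlur(lab,(5,5),0)
    m=np.zeros(bl.shape[:2],np.int32)
    # kmeans 2
    _,lb,ct=cv2.kmeans(bl.reshape(-1,3).astype(np.float32),2,None,(3,20,1.),3,0); lb=lb.reshape(bl.shape[:2]); c=lb[30,35]
    mk=(lb==c).astype(np.uint8); mk=cv2.morphologyEx(mk,cv2.MORPH_OPEN,np.ones((3,3))); cnt=max(cv2.findContours(mk,0,1)[0],key=cv2.contourArea)
    el=cv2.fitEllipse(cnt); print(n,el,"->",onz(k,(el[0][0]+p[0]-35,el[0][1]+p[1]-30),.005))
im=ctrl.snapshot("scene")
for d in ctrl.landmark_of("scene","cap_flange")[:2]: print(d["pixel"],d["confidence"],onz(s,d["pixel"],org[2]+.006))
d=[q for q in ctrl.cut_out("scene","cap") if q["confidence"]>.2]
for q in d: print("cap cut",q["pixel"],q["confidence"],q["pixels"].sum(),onz(s,q["pixel"],org[2]+.012))
E
```

```text
[0.5873 0.059  0.1526] 82.06735400997265 34.947946856410965 [ 0.7667 -0.017  -3.2952] 15.05
lookalike tips/org/grip [ 0.5021 -0.4496  0.    ] [ 0.4652 -0.4328  0.    ] [ 0.388  -0.4159  0.04  ]
scene ((35.41183853149414, 31.846620559692383), (34.89201736450195, 39.71990966796875), 90.73275756835938) -> [ 0.439  -0.1086  0.005 ]
side ((35.23910903930664, 33.33747482299805), (24.274255752563477, 34.569400787353516), 85.00703430175781) -> [ 0.4284 -0.1192  0.005 ]
[369.6, 260.8] 0.91 [0.5911 0.0622 0.1586]
cap cut [368.9, 258.8] 0.77 822 [0.5906 0.0592 0.1646]
```

```bash
cat >> h.py <<'E'
def rows(P,G,n,grip=0,hold=3):
    import json
    p,Rc,_=cur(); d=Rc.T@(np.asarray(P)-p); w=Rot.from_matrix(Rc.T@G).as_rotvec(degrees=True)
    t=np.linspace(0,1,n+1)[1:]; s=list(t*t*t*(10-15*t+6*t*t))+[1]*hold
    print(json.dumps([[(d*a).round(4).tolist(),(w*a).round(2).tolist(),grip] for a in s]))
E
python3 - <<'E'
from h import *
P,G=tcp_for([.4355,-.112,.10],100); print(P); delta(P,G); rows(P,G,18,hold=2)
E
```

```text
[ 0.4475 -0.1803  0.122 ]
d [-0.0644, 0.1055, -0.1839] w [-14.6, -0.06, 10.36] rows 5.3 2.5
[[[-0.0001, 0.0002, -0.0003], [-0.02, -0.0, 0.02], 0], [[-0.0007, 0.0012, -0.0021], [-0.17, -0.0, 0.12], 0], [[-0.0023, 0.0037, -0.0065], [-0.52, -0.0, 0.37], 0], [[-0.0049, 0.0081, -0.0141], [-1.12, -0.0, 0.79], 0], [[-0.0087, 0.0142, -0.0248], [-1.97, -0.01, 1.4], 0], [[-0.0135, 0.0221, -0.0386], [-3.06, -0.01, 2.18], 0], [[-0.0192, 0.0315, -0.0549], [-4.36, -0.02, 3.09], 0], [[-0.0255, 0.0419, -0.073], [-5.79, -0.02, 4.11], 0], [[-0.0322, 0.0528, -0.092], [-7.3, -0.03, 5.18], 0], [[-0.0389, 0.0637, -0.111], [-8.81, -0.04, 6.25], 0], [[-0.0452, 0.074, -0.129], [-10.24, -0.04, 7.27], 0], [[-0.0509, 0.0834, -0.1453], [-11.53, -0.05, 8.19], 0], [[-0.0557, 0.0913, -0.1591], [-12.63, -0.05, 8.96], 0], [[-0.0595, 0.0975, -0.1699], [-13.48, -0.05, 9.57], 0], [[-0.0621, 0.1018, -0.1774], [-14.08, -0.06, 10.0], 0], [[-0.0637, 0.1043, -0.1818], [-14.43, -0.06, 10.24], 0], [[-0.0643, 0.1054, -0.1836], [-14.57, -0.06, 10.35], 0], [[-0.0644, 0.1055, -0.1839], [-14.6, -0.06, 10.36], 0], [[-0.0644, 0.1055, -0.1839], [-14.6, -0.06, 10.36], 0], [[-0.0644, 0.1055, -0.1839], [-14.6, -0.06, 10.36], 0]]
```

Request:
drive_tool(
  plan=[
    [[0,0,0],[0,0,0],0],
    [[-0.001,0.001,-0.002],[-0.2,0,0.1],0],
    [[-0.002,0.004,-0.0065],[-0.5,0,0.4],0],
    [[-0.005,0.008,-0.014],[-1.1,0,0.8],0],
    [[-0.009,0.014,-0.025],[-2,0,1.4],0],
    [[-0.0135,0.022,-0.0385],[-3.1,0,2.2],0],
    [[-0.019,0.0315,-0.055],[-4.4,0,3.1],0],
    [[-0.0255,0.042,-0.073],[-5.8,0,4.1],0],
    [[-0.032,0.053,-0.092],[-7.3,0,5.2],0],
    [[-0.039,0.0635,-0.111],[-8.8,0,6.25],0],
    [[-0.045,0.074,-0.129],[-10.2,0,7.3],0],
    [[-0.051,0.0835,-0.1455],[-11.5,0,8.2],0],
    [[-0.0555,0.0915,-0.159],[-12.6,0,9],0],
    [[-0.0595,0.0975,-0.17],[-13.5,0,9.6],0],
    [[-0.062,0.102,-0.1775],[-14.1,0,10],0],
    [[-0.0635,0.1045,-0.182],[-14.4,0,10.2],0],
    [[-0.0645,0.1055,-0.184],[-14.6,0,10.4],0],
    [[-0.0645,0.1055,-0.184],[-14.6,0,10.4],0],
    [[-0.0645,0.1055,-0.184],[-14.6,0,10.4],0],
  ],
)

```text
clock: 16.78
tool_pos: [0.4479, -0.1802, 0.1222]
orientation: [0.0, 55.1, 100.0]
force: [-0.1, -0.0, -2.6]
opening: 0.02
```

```bash
python3 - <<'E'
from h import *
org,Rp,h,tilt,o=pull_pose(); print(org,h,tilt,o["force"],o["joint_pos"],o["clock"])
ims=[]
for c in("scene","side"):
    k=ctrl.get_calibration(c); im=ctrl.snapshot(c)
    for d in ctrl.landmark_of(c,"cap_flange")[:2]: print(c,d["pixel"],d["confidence"],onz(k,d["pixel"],org[2]+.006))
    for q in ctrl.cut_out(c,"cap"): print("cap cut",q["pixel"],q["confidence"],q["pixels"].sum(),onz(k,q["pixel"],org[2]+.012))
    for C,r,z,col in((org,.042,.016,(0,255,0)),(np.array([.4355,-.112,.006]),.06,0,(255,0,0))):
        pts=np.array([proj(k,C+r*np.array([np.cos(a),np.sin(a),0])+[0,0,z]) for a in np.linspace(0,6.3,40)]).round().astype(np.int32); cv2.polylines(im,[pts],True,col,1)
    p=proj(k,[.4355,-.112,.05]).astype(int); ims.append(cv2.resize(im[p[1]-60:p[1]+60,p[0]-60:p[0]+60],(400,400),interpolation=cv2.INTER_CUBIC))
cv2.imwrite("pics/c8.png",np.hstack(ims))
E
```

```text
[ 0.4358 -0.1119  0.1001] 100.02253467957264 34.940544031773776 [-0.0882 -0.0479 -2.5562] [-23.4188  24.4355  -5.952  -28.8643 -81.8196  43.3382] 16.7833
scene [348.4, 200.3] 0.94 [ 0.4384 -0.105   0.1061]
cap cut [344.6, 194.6] 0.87 582 [ 0.4323 -0.1228  0.1121]
side [296.9, 229.3] 0.43 [ 0.4396 -0.1154  0.1061]
```

View pics/c8.png

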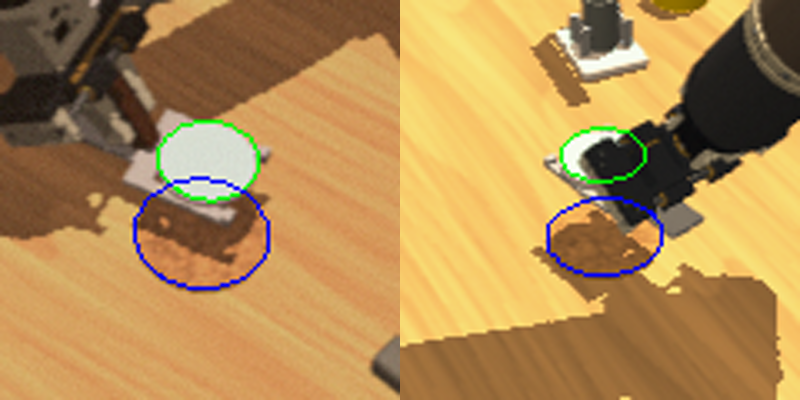

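Both crops agree: the cap ring on the puller is at (208,160) left, directly over the coaster ring at (201,235). I'll lower it gently.

Request:
drive_tool(
  plan=[
    [[0.002,0,-0.0014],[0,0,0],0],
    [[0.007,0,-0.005],[0,0,0],0],
    [[0.014,0,-0.01],[0,0,0],0],
    [[0.022,0,-0.0155],[0,0,0],0],
    [[0.03,0,-0.021],[0,0,0],0],
    [[0.038,0,-0.0265],[0,0,0],0],
    [[0.044,0,-0.031],[0,0,0],0],
    [[0.048,0,-0.0335],[0,0,0],0],
    [[0.0495,0,-0.0347],[0,0,0],0],
    [[0.0507,0,-0.0355],[0,0,0],0],
    [[0.0519,0,-0.0364],[0,0,0],0],
    [[0.0532,0,-0.0373],[0,0,0],0],
    [[0.0544,0,-0.0381],[0,0,0],0],
    [[0.0556,0,-0.039],[0,0,0],0],
    [[0.0568,0,-0.0398],[0,0,0],0],
    [[0.0581,0,-0.0407],[0,0,0],0],
    [[0.0605,0,-0.0424],[0,0,0],0],
    [[0.063,0,-0.0441],[0,0,0],0],
    [[0.0647,0,-0.0453],[0,0,0],0],
    [[0.0647,0,-0.0453],[0,0,0],0],
  ],
)

```text
clock: 18.75
tool_pos: [0.4474, -0.18, 0.0427]
orientation: [0.1, 55.0, 100.1]
force: [-0.3, 0.2, -2.4]
opening: 0.0202
```

```bash
python3 - <<'E'
from h import *
org,Rp,h,tilt,o=pull_pose(); print(org,h,tilt,o["force"],o["moment"],o["clock"])
k=ctrl.get_calibration("scene"); im=ctrl.snapshot("scene")
for d in ctrl.landmark_of("scene","cap_flange")[:2]: print(d["pixel"],d["confidence"],onz(k,d["pixel"],.040))
for C,r,z,col in((np.array([.4358,-.1119,0]),.042,.05,(0,255,0)),(np.array([.4355,-.112,.006]),.06,0,(255,0,0))):
    pts=np.array([proj(k,C+r*np.array([np.cos(a),np.sin(a),0])+[0,0,z]) for a in np.linspace(0,6.3,40)]).round().astype(np.int32); cv2.polylines(im,[pts],True,col,1)
cv2.imwrite("pics/s9.png",cv2.resize(im[140:260,270:430],(640,480),interpolation=cv2.INTER_CUBIC))
E
```

```text
[ 0.4353 -0.1118  0.0206] 100.04936558306886 34.97383208879207 [-0.3194  0.2327 -2.4401] [-2.4166 -0.518   0.0232] 18.75
[344.7, 210.6] 0.67 [ 0.4338 -0.117   0.04  ]
[343.8, 221.4] 0.38 [ 0.4666 -0.097   0.04  ]
```

View pics/s9.png

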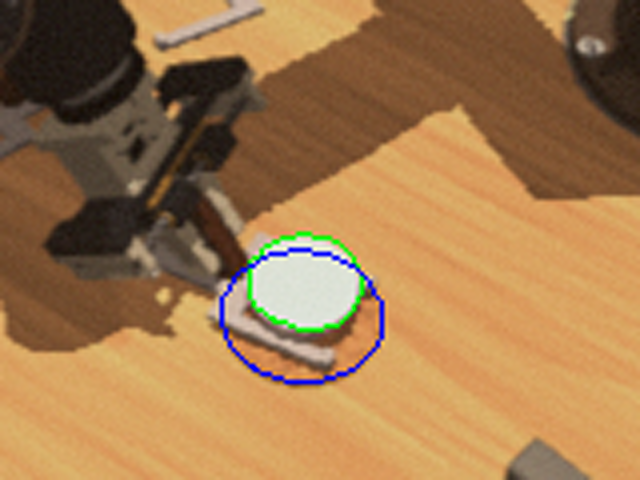

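The cap stands on the coaster at (305,283), inside its ring, with the prongs loose below the flange. I'll withdraw straight back 0.10 m, then rise.

Request:
drive_tool(
  plan=[
    [[-0.003,0,-0.004],[0,0,0],0],
    [[-0.009,0,-0.012],[0,0,0],0],
    [[-0.015,0,-0.021],[0,0,0],0],
    [[-0.0215,0,-0.0305],[0,0,0],0],
    [[-0.028,0,-0.04],[0,0,0],0],
    [[-0.0345,0,-0.049],[0,0,0],0],
    [[-0.041,0,-0.0585],[0,0,0],0],
    [[-0.0475,0,-0.068],[0,0,0],0],
    [[-0.053,0,-0.076],[0,0,0],0],
    [[-0.057,0,-0.082],[0,0,0],0],
    [[-0.057,0,-0.082],[0,0,0],0],
    [[-0.082,0,-0.0645],[0,0,0],0],
    [[-0.106,0,-0.048],[0,0,0],0],
    [[-0.131,0,-0.03],[0,0,0],0],
    [[-0.147,0,-0.019],[0,0,0],0],
    [[-0.147,0,-0.019],[0,0,0],0],
    [[-0.147,0,-0.019],[0,0,0],0],
  ],
)

```text
clock: 20.27
tool_pos: [0.4656, -0.2782, 0.154]
orientation: [-0.2, 55.1, 99.9]
force: [0.6, 0.2, -3.3]
opening: 0.0197
```

```bash
python3 - <<'E'
from h import *
org,Rp,h,tilt,o=pull_pose(); print(org,h,tilt,o["force"],o["clock"])
k=ctrl.get_calibration("scene"); im=ctrl.snapshot("scene")
for d in ctrl.landmark_of("scene","cap_flange")[:2]: print(d["pixel"],d["confidence"],onz(k,d["pixel"],.040))
ke=ctrl.get_calibration("side"); ie=ctrl.snapshot("side")
for kk,i in((k,im),(ke,ie)):
  for C,r,z,col in((np.array([.4358,-.1119,0]),.042,.05,(0,255,0)),):
    pts=np.array([proj(kk,C+r*np.array([np.cos(a),np.sin(a),0])+[0,0,z]) for a in np.linspace(0,6.3,40)]).round().astype(np.int32); cv2.polylines(i,[pts],True,col,1)
cv2.imwrite("pics/c10.png",np.hstack([cv2.resize(im[100:300,200:400],(400,400)),cv2.resize(ie[180:300,230:350],(400,400))]))
for c,kk in(("scene",k),("side",ke)):
    X=org+Rp@[.037,0,0]; print(c,"exp tips",proj(kk,X),"org",proj(kk,org)); 
    for n in("puller_tips","puller"): print(n,[np.round(d["pixel"],1).tolist() for d in ctrl.landmark_of(c,n)])
P,G=tcp_for([.61,-.18,.05],75); delta(P,G); rows(P,G,12,hold=2)
E
```

```text
[ 0.4535 -0.21    0.1318] 100.07332792560715 34.8561179959904 [ 0.6058  0.1923 -3.2605] 20.2667
[345.8, 213.3] 0.77 [ 0.4397 -0.1088  0.04  ]
[397.7, 259.8] 0.54 [0.48   0.0942 0.04  ]
scene exp tips [327.2334 184.9862] org [315.5733 180.2436]
puller_tips [[199.8, 174.5], [303.7, 144.6], [330.2, 187.4], [249.5, 179.1], [345.4, 220.9]]
puller [[313.5, 138.0], [200.4, 181.0], [316.8, 180.9], [256.1, 174.0]]
side exp tips [307.7452 232.1678] org [315.4539 237.766 ]
puller_tips [[372.2, 311.5], [291.9, 332.0], [307.2, 231.1], [420.3, 330.7]]
puller [[424.8, 319.4], [311.8, 240.4], [281.2, 338.8], [359.7, 316.6]]
d [0.0698, -0.131, -0.0386] w [20.45, 0.0, -14.48] rows 3.7 3.5
[[[0.0004, -0.0007, -0.0002], [0.1, 0.0, -0.07], 0], [[0.0025, -0.0046, -0.0014], [0.73, 0.0, -0.51], 0], [[0.0072, -0.0136, -0.004], [2.12, 0.0, -1.5], 0], [[0.0147, -0.0275, -0.0081], [4.29, 0.0, -3.04], 0], [[0.0242, -0.0454, -0.0134], [7.09, 0.0, -5.02], 0], [[0.0349, -0.0655, -0.0193], [10.22, 0.0, -7.24], 0], [[0.0456, -0.0856, -0.0252], [13.36, 0.0, -9.46], 0], [[0.0552, -0.1035, -0.0305], [16.16, 0.0, -11.44], 0], [[0.0626, -0.1174, -0.0346], [18.33, 0.0, -12.98], 0], [[0.0673, -0.1263, -0.0372], [19.72, 0.0, -13.96], 0], [[0.0695, -0.1303, -0.0384], [20.34, 0.0, -14.4], 0], [[0.0698, -0.131, -0.0386], [20.45, 0.0, -14.48], 0], [[0.0698, -0.131, -0.0386], [20.45, 0.0, -14.48], 0], [[0.0698, -0.131, -0.0386], [20.45, 0.0, -14.48], 0]]
```

View pics/c10.png

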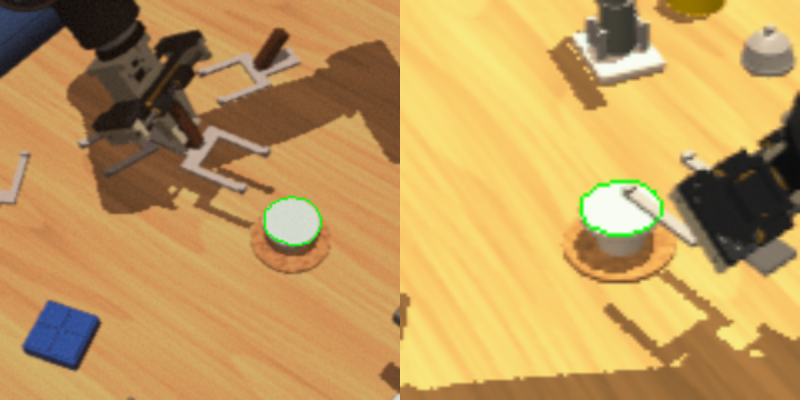

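The cap is upright and centred on the coaster in both views, (292,220) left and (620,210) right. Now to stand the puller near where it started.

Request:
drive_tool(
  plan=[
    [[0.0025,-0.0046,-0.0014],[0.7,0,-0.5],0],
    [[0.007,-0.0135,-0.004],[2.1,0,-1.5],0],
    [[0.0145,-0.0275,-0.008],[4.3,0,-3],0],
    [[0.024,-0.0455,-0.0135],[7.1,0,-5],0],
    [[0.035,-0.0655,-0.0195],[10.2,0,-7.2],0],
    [[0.0455,-0.0855,-0.025],[13.4,0,-9.5],0],
    [[0.055,-0.1035,-0.0305],[16.2,0,-11.4],0],
    [[0.0625,-0.1175,-0.0345],[18.3,0,-13],0],
    [[0.0675,-0.1265,-0.037],[19.7,0,-14],0],
    [[0.07,-0.131,-0.0386],[20.4,0,-14.5],0],
    [[0.07,-0.131,-0.0386],[20.4,0,-14.5],0],
    [[0.07,-0.131,-0.0386],[20.4,0,-14.5],0],
  ],
)

```text
clock: 21.62
tool_pos: [0.5918, -0.247, 0.0719]
orientation: [-0.0, 55.0, 75.0]
force: [0.1, 0.3, -3.1]
opening: 0.02
```

Request:
drive_tool(
  plan=[
    [[0.005,0,-0.0035],[0,0,0],0],
    [[0.0123,0,-0.0086],[0,0,0],0],
    [[0.0205,0,-0.0143],[0,0,0],0],
    [[0.027,0,-0.019],[0,0,0],0],
    [[0.032,0,-0.0224],[0,0,0],0],
    [[0.0352,0,-0.0247],[0,0,0],0],
    [[0.0352,0,-0.0247],[0,0,0],0],
  ],
)

```text
clock: 22.2
tool_pos: [0.5912, -0.2467, 0.0274]
orientation: [0.2, 55.0, 75.2]
force: [1.0, -0.7, -3.0]
opening: 0.0198
```

```bash
python3 - <<'E'
from h import *
org,Rp,h,tilt,o=pull_pose(); print(org,Rp[:,0],h,tilt,o["force"],o["moment"],o["clock"])
E
```

```text
[ 0.609  -0.1797  0.0054] [0.2577 0.9662 0.0007] 75.06573878934269 35.0374032263415 [ 0.9972 -0.6824 -3.0196] [-2.3495  0.5871 -0.0039] 22.2
```

Request:
drive_tool(
  plan=[
    [[0.0012,0,-0.0009],[0,0,0],0],
    [[0.0025,0,-0.0017],[0,0,0],0],
    [[0.0033,0,-0.0023],[0,0,0],0],
    [[0.0041,0,-0.0029],[0,0,0],0],
    [[0.0041,0,-0.0029],[0,0,0],0],
  ],
)

```text
clock: 22.62
tool_pos: [0.5913, -0.2469, 0.0232]
orientation: [0.1, 55.0, 75.2]
force: [-1.8, -0.4, 1.9]
opening: 0.0196
```

```bash
python3 - <<'E'
from h import *
org,Rp,h,tilt,o=pull_pose(); print(org,o["force"],o["moment"],o["clock"])
E
```

```text
[ 0.6092 -0.1799  0.0012] [-1.8255 -0.3877  1.8675] [-1.2687  0.5479  0.3026] 22.6167
```

The puller touches down (force went from −3.0 to +1.9 N). I'll release and back off along the handle.

Request:
drive_tool(
  plan=[
    [[0.0004,0,-0.0003],[0,0,0],0],
    [[0.0004,0,-0.0003],[0,0,0],0],
    [[0.0004,0,-0.0003],[0,0,0],1],
    [[0.0004,0,-0.0003],[0,0,0],1],
    [[0.0004,0,-0.0003],[0,0,0],1],
    [[0.0004,0,-0.0003],[0,0,0],1],
    [[0.0004,0,-0.0003],[0,0,0],1],
    [[0.0004,0,-0.0003],[0,0,0],1],
    [[0.0004,0,-0.0003],[0,0,0],1],
    [[0.0004,0,-0.0003],[0,0,0],1],
    [[0.0004,0,-0.0003],[0,0,0],1],
    [[-0.02,0,0],[0,0,0],1],
    [[-0.05,0,0],[0,0,0],1],
    [[-0.09,0,0],[0,0,0],1],
    [[-0.13,0,0],[0,0,0],1],
    [[-0.17,0,0],[0,0,0],1],
    [[-0.2,0,0],[0,0,0],1],
    [[-0.2,0,0],[0,0,0],1],
  ],
)

```text
clock: 24.12
tool_pos: [0.5622, -0.3631, 0.1931]
orientation: [-0.7, 55.3, 74.4]
force: [1.0, -0.1, 0.4]
opening: 0.0876
```

```bash
python3 - <<'E'
from h import *
p,R,o=cur(); print(p,o["force"],o["opening"],o["clock"])
im=ctrl.snapshot("scene"); cv2.imwrite("pics/end.png",im)
k=ctrl.get_calibration("wrist"); ctrl.snapshot("wrist")
for d in ctrl.cut_out("wrist","puller")[:3]:
    g=onz(k,d["pixel"],.01)
    if np.hypot(g[0]-.6,g[1]+.2)<.12: print(*fitpuller(k,d["pixels"],.609,-.18,75))
E
```

```text
[ 0.5622 -0.3631  0.1931] [ 0.9659 -0.1252  0.3963] 0.08757932326717933 24.1167
[ 608.1419 -180.0351   75.3906] 0.9129353233830846
```

The viewer won't show any more pictures, so I'll check the result by numbers and hand in.

```bash
python3 - <<'E'
from h import *
k=ctrl.get_calibration("scene"); a=cv2.imread("pics/scene0.png"); b=ctrl.snapshot("scene")
for n,(x,y) in dict(mug=(397,385),bell=(335,345),brush=(286,318),pillbox=(231,267)).items():
    r=slice(y-20,min(400,y+20)),slice(x-25,x+25); print(n,"mean abs diff",np.abs(a[r].astype(int)-b[r]).mean().round(2))
for d in ctrl.landmark_of("scene","cap_flange")[:1]: print("flange",onz(k,d["pixel"],.04),d["confidence"])
for d in ctrl.landmark_of("scene","cap")[:1]: print("cap",onz(k,d["pixel"],.006),d["confidence"])
print(ctrl.get_obs()["clock"]); ctrl.close_job()
E
```

```text
mug mean abs diff 11.8
bell mean abs diff 13.71
brush mean abs diff 14.11
pillbox mean abs diff 12.07
flange [ 0.4386 -0.1115  0.04  ] 0.77
cap [ 0.4334 -0.1159  0.006 ] 0.8
24.4167
the job is handed in; nothing more can be done
```

The job is handed in at 24.4 s. The battery cap is off the light, standing upright in the middle of the coaster. The puller is back on its foot on the bare table, near where it started, and the gripper let go and backed clear. No verdict came back.

- **Puller and pull:** I took the puller farthest to the robot's left. I hooked the flange from the open side and pulled straight up. Contact force reached about 4 N at the reading I took, then dropped as the cap freed. The puller did not turn in the grip.
- **Cap:** The last check put it at about (0.436, −0.113), against a coaster centre of about (0.436, −0.112). The two cameras differed by up to about 1 cm on the coaster, but the projected outlines matched in both views.
- **Puller at the end:** A fit to the wrist picture gave (0.608, −0.180), heading 75°, lying flat, with 91% overlap. The gripper was fully open and the wrist force about 1 N.
- **Checks that settled nothing:** The 12-picture viewing limit was used up, so I never viewed a picture taken after the release. My before/after image comparison of the mug, bell, brush and pill box gave about 12–14 grey levels for all four. That looks like picture noise or lighting and proves nothing either way. The planned path stayed clear of all four, and no unexpected force showed up at any reading.

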